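# Close up and pin a hinged block at the assembly fence

### The job

Join the two halves of the hinged block: with the fingertips push the loose half back against the aluminium fence and along it until it lies flush on the fence and butts squarely against the clamped half, its knuckle between the other two; then push the hinge pin in by its brass head until it is fully home. Push only: do not lift or tip the half, and leave the other things on the bench where they are.

Things in the scene. Friction and masses are not known exactly. Their poses are not given: they have to be found in the camera images.
- jig: Assembly jig fixed to the bench: aluminium fence bar, with one black half of the hinged block held at it by a toggle clamp. Origin: on the bench, straight below the middle of the hinge axis; z up. The hinge axis runs along the jig's x. The clamped half (90 in x, 110 in y, 40 high, studs to 52 high) fills x = -45 to 45, y = -110 to 0 mm; its butting face is the plane y = 0, facing +y.
- fence (a point): On the fence's working face, foot of it, level with the hinge axis (jig x = 45, y = 0 mm). The face is the plane x = 45 in the jig's frame and faces its -x; bar 30 high, 30 thick, from y = -135 to 265 mm. The red-handled clamp stands beyond it at y = -70 mm, up to 74 mm high, its arm reaching back over the clamped half.
- hinge (a point): Middle of the hinge axis, 33 mm above the bench (jig x = 0, y = 0). The clamped half's two knuckles lie on the axis at jig x = -45 to -17.5 and 17.5 to 45 mm; the loose half's knuckle goes between them with 2.5 mm play on either side.
- half: Loose half of the block: black box 90 (x) by 110 (y) by 40 mm, green cover with washers and studs to 52 high; 0.28 to 0.56 kg, slides on the bench. Origin: centre of the underside, z up. Home: origin at jig x = 0, y = 55 mm, axes parallel to the jig's, so its +x side is on the fence, its -y end on the clamped half. Starts on the jig's +y side, off the fence, turned up to 20 degrees.
- knuckle (a point): Centre of the 9 mm bore in the loose half's knuckle (30 mm wide, 26 to 40 mm above the bench, sticking out 7 mm from the half's -y end). It lies 55 mm towards -y from the half's origin, 33 mm high. Home: on point hinge.
- pin (a joint): How far the hinge pin is pushed in, m: 0 drawn out, 0.065 fully home (stop). Starts at 0 to 0.006. Steel, 5 mm dia, tapered tip, already started in the clamped half's near knuckle; slides along the jig's +x against about 2 N of friction and stays where it is left. Unless the loose half is home, the pin hits its knuckle or bars its way.
- pin_head (a point): Centre of the outer (-x) end face of the pin's brass head (12 mm dia, 5 thick), on the hinge axis, 33 mm above the bench. At jig x = -115 mm when the joint is 0, and -50 mm when home, then 5 mm out from the clamped half's side.
- jar: Bystander: glass screw jar with black lid, 54 dia x 62 high mm; origin at the underside's centre.
- tray: Bystander: blue open tray of washers, 85 x 60 x 22 mm; origin at the underside's centre.
- driver: Bystander: orange-handled screwdriver lying flat behind the fence, handle towards its own -x.
- wrench: Bystander: steel wrench lying flat, handle towards its own -x.
- bolt1: Bystander: steel bolt standing on its hexagon head, 12 dia x 32 high mm; origin at the underside's centre.
- bolt2: Bystander: second standing bolt, 12 dia x 32 high mm; origin at the underside's centre.
- shell: Bystander: small open black enclosure, 99 x 60 x 45 mm; origin at the underside's centre.
- glue: Bystander: small red bottle with white cap, 30 dia x 75 high mm; origin at the underside's centre.

How it is judged:
On the way:
1. the loose half is home on fence and clamped half while the pin is still drawn out (x of knuckle in the frame of jig between -0.003 and 0.003 m and y of knuckle in the frame of jig between -0.004 and 0.004 m and angle between the x axis of half and the x axis of jig, either way round below 0.04 rad and value of joint pin below 0.02 m), for 0.2 s.
At the end, for the whole second after the job is handed in: The loose half lies flat and at rest, its knuckle within 2.5 mm of its home along and across the fence and square within 0.03 rad, and the pin is pushed in at least 62 of its 65 mm (x of knuckle in the frame of jig between -0.0025 and 0.0025 m and y of knuckle in the frame of jig between -0.0025 and 0.0025 m and angle between the x axis of half and the x axis of jig, either way round below 0.03 rad and value of joint pin above 0.062 m and height (world z) of half below 0.004 m and angle between half's own z axis and vertical below 0.03 rad and linear speed of half below 0.01 m/s); the robot touches nothing.
It fails at once if the loose half is lifted off the bench (more than 6 mm) or tipped (more than 0.1 rad) (height (world z) of half above 0.006 m or angle between half's own z axis and vertical above 0.1 rad).
It fails at once if a bystander is moved more than 15 mm (distance of any of jar, tray, driver, wrench, bolt1, bolt2, shell, glue from where it was at the start of the episode above 0.015 m).
It also fails if it takes over 58 s, if anything falls off the work surface, if the arm or the gripper's body presses on something with over 40 N, if the wrist force passes 120 N, or if a joint passes its speed limit or range.

### The arm

A 6-joint arm with a two-finger parallel gripper is mounted at the origin on the work surface. World frame = base frame: x ahead of the robot, y to its left, z up, the work surface at z = 0. Lengths are in m, angles in rad, forces in N, time in s.
With the tool pointing down it reaches from about 0.15 to 0.775 m from the base axis. Payload 6.1 kg.
Tool frame: the origin (TCP) lies midway between the tips of the shut fingers; the grasp point (between the pads) lies 19 mm behind it; z points along the fingers, y is the line along which they close (so a half turn about z gives the same grasp; the last joint's range is limited). The gripper opens to 85 mm and grips with 20 to 120 N. Pads are 22 mm wide; open, the fingers measure 114 mm over their backs; the gripper's body (76 mm by 85 mm) begins 54 mm behind the grasp point. The pads swing forward as they close: fully open they stand 13 mm farther back than shut.
Start: joints at [-1.213, 0.126, -0.04, 1.405, 0, 1.571], TCP at [0.184, -0.492, 0.231] pointing down, gripper open.
Joint ranges: [-2.72, 2.72], [-0.95, 1.95], [-1.27, 1.35], [-1.78, 2.02], [-1.46, 1.47], [-3.14, 3.14]. Speed limits (rad/s): [2.39, 2.39, 3.01, 3.14, 3.14, 3.14].

### API

Orientations are given as a 3x3 rotation matrix whose columns are the frame's x, y, z axes.
In Python, from plant import r, inverse_kinematics, vision gives the robot as it stands. The module is installed in compiled form; this text tells all that it offers. Calls block until the motion is done:
- r.move_to(position, orientation): joint-space move of the TCP to a pose.
- r.move_l(position, attitude=None, max_speed=0.15, contact_N=None): straight line of the TCP; attitude=None keeps the orientation; max_speed is the mean speed in m/s. With contact_N (N) it stops when the force on the tool has changed by that much, and returns True; else False.
- r.goto_joints(angles): joint-space move.
- r.set_gripper(opening, effort=None): opening from 0.0 (shut) to 1.0 (fully open); effort is the grip in N (None keeps the last); returns when the fingers have stopped.
- r.sleep(seconds).
- inverse_kinematics(position, orientation): joint angles nearest the present ones, or None.
- vision.grab_frame(name): name is "scene" or "top"; returns a dict with "pixels" (420x560x3 uint8, blue, green, red), "camera_matrix" (3x3 intrinsics, pixels), "D" ([k1, k2, p1, p2, k3] as OpenCV has them; the pictures are not rectified), "position" and "orientation" of the camera in the world. Camera axes: x right, y down, z forward; pixel columns grow to the right and rows downward; lengths in m; the calibration is good to about 2 mm. A picture is of the moment at which its call begins. There is no depth.
A pose or a line that the arm cannot do raises r.MotionError and nothing moves.
- r.hand_in(): hands the job in; it is judged then, once.
Readings, each from a call of its own:
- r.current_clock(): time.
- r.current_qpos(): joint angles.
- r.current_joint_velocities(): joint speeds.
- r.current_joint_torque(): joint torques, N m.
- r.current_eef_pos(): TCP position.
- r.current_tool_rot(): TCP orientation.
- r.current_force(): force on the tool from outside, world axes, zero at the start.
- r.current_ft_torque(): the same for the moment, N m.
- r.current_gripper_width(): opening from 0.0 (shut) to 1.0 (fully open).
- r.current_grip_force(): force on a finger pad.
Only numpy, scipy, OpenCV 4.12 (cv2) and the standard library are available. Lean on these libraries where they do the work, as an engineer would, in place of code of your own. Each camera call takes 0.05 s, during which the arm holds its last target. There are 200 camera calls.

## Working session

There is one attempt and no reset: what is moved stays moved. The work goes in short steps, each a Python script; the robot and the scene stay as the last script left them, time stands still between calls to the robot, and variables do not carry over. Pictures are saved under pics/ and viewed, at most 10 in all, crops included, and the job is handed in when it is done.

```bash
mkdir -p pics
python3 - <<'E'
from plant import r, vision
import cv2, numpy as np
for n in ("scene","top"):
    f=vision.grab_frame(n); cv2.imwrite(f"pics/{n}0.png",f["pixels"])
    print(n,np.round(f["camera_matrix"],1).tolist(),np.round(f["D"],3),np.round(f["position"],3),np.round(f["orientation"],3).tolist())
print(r.current_clock(), r.current_force())
E
```

```text
scene [[544.4, 0.0, 278.1], [0.0, 544.4, 211.8], [0.0, 0.0, 1.0]] [-0.006  0.     0.     0.     0.   ] [1.592 0.096 0.705] [[-0.024, 0.531, -0.847], [1.0, 0.014, -0.019], [0.002, -0.847, -0.531]]
top [[489.6, 0.0, 278.9], [0.0, 489.6, 214.9], [0.0, 0.0, 1.0]] [-0.151  0.     0.     0.     0.   ] [0.452 0.085 1.148] [[-0.029, -0.993, 0.112], [-1.0, 0.029, -0.002], [-0.001, -0.112, -0.994]]
0.1 [-0.07932078  0.2187877   0.08969032]
```

View pics/top0.png

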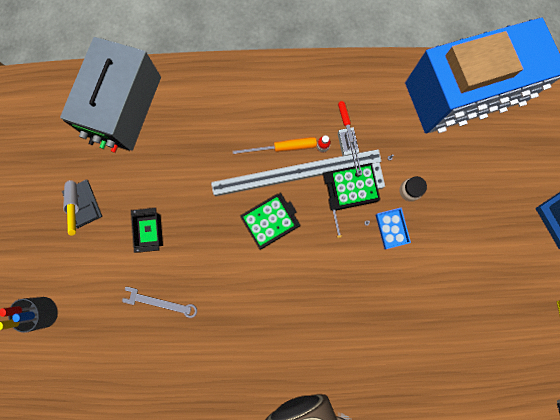

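View pics/scene0.png

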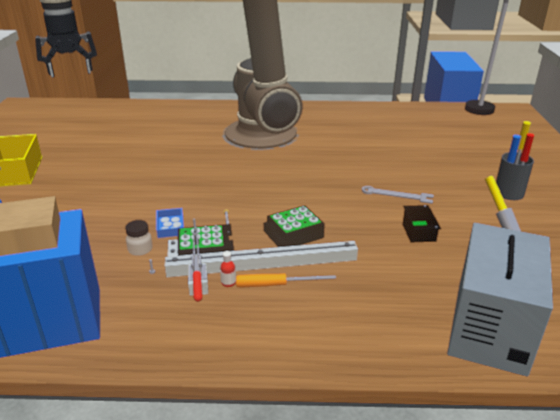

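The top view shows the fence from (212,188) to (380,157), the clamped half at (354,187), the loose half at (270,221) turned about 30° in the picture, and the pin head near (339,236). A bolt stands at (367,223), the tray at (393,228) and the jar at (414,187).

```bash
cat > h.py <<'E'
import cv2, numpy as np
from plant import r, vision, inverse_kinematics
def cast(f,uv,z):
    uv=np.array(uv,float).reshape(-1,1,2)
    n=cv2.undistortPoints(uv,np.array(f["camera_matrix"]),np.array(f["D"])).reshape(-1,2)
    d=np.c_[n,np.ones(len(n))]@np.array(f["orientation"]).T
    p=np.array(f["position"]); t=(z-p[2])/d[:,2]
    return p+t[:,None]*d
def blobs(mask,amin):
    c,_=cv2.findContours(mask.astype(np.uint8),cv2.RETR_EXTERNAL,cv2.CHAIN_APPROX_NONE)
    return [x for x in c if cv2.contourArea(x)>amin]
def rect(p):   # metric rectangle of xy points: centre, size, long-axis angle
    (c,s,a)=cv2.minAreaRect((p[:,:2]*1000).astype(np.float32)); return np.array(c)/1000,np.array(s),a
def green(f):
    hsv=cv2.cvtColor(f["pixels"],cv2.COLOR_BGR2HSV)
    m=cv2.inRange(hsv,(45,120,80),(75,255,255))
    m=cv2.morphologyEx(m,cv2.MORPH_CLOSE,np.ones((7,7)))
    return blobs(m,300),m
E
python3 - <<'E'
from h import *
f=vision.grab_frame("top"); I=f["pixels"]
for c in green(f)[0]:
    print("green",c.reshape(-1,2).mean(0).round(),[np.round(v,3) for v in rect(cast(f,c,0.041))])
hsv=cv2.cvtColor(I,cv2.COLOR_BGR2HSV)
m=((hsv[...,1]<60)&(hsv[...,2]>120)).astype(np.uint8); m[:130]=0;m[210:]=0;m[:,:195]=0;m[:,395:]=0
for c in blobs(m,200):
    print("fence",cv2.boundingRect(c),[np.round(v,3) for v in rect(cast(f,c,0.03))])
mb=cv2.inRange(hsv,(15,80,100),(32,255,255)); mb[:228]=0; mb[245:]=0; mb[:,:325]=0; mb[:,352:]=0
ys,xs=np.nonzero(mb); print("brass",list(zip(xs,ys))[:40])
c=I[130:260,200:400]; cv2.imwrite("pics/c1.png",cv2.resize(c,(800,520),interpolation=cv2.INTER_CUBIC))
E
```

```text
green [148. 230.] [array([0.549, 0.385]), array([50.523, 40.475]), np.float64(4.618)]
green [268. 221.] [array([0.563, 0.107]), array([77.894, 91.756]), np.float64(29.02)]
green [355. 185.] [array([ 0.64 , -0.094]), array([77.51 , 90.941]), np.float64(9.953)]
fence (211, 130, 174, 65) [array([0.703, 0.038]), array([140.427, 402.76 ]), np.float64(0.801)]
brass [(np.int64(336), np.int64(229)), (np.int64(340), np.int64(230)), (np.int64(346), np.int64(230)), (np.int64(332), np.int64(234)), (np.int64(337), np.int64(235)), (np.int64(338), np.int64(235)), (np.int64(339), np.int64(235)), (np.int64(340), np.int64(235)), (np.int64(341), np.int64(235)), (np.int64(342), np.int64(235)), (np.int64(337), np.int64(236)), (np.int64(338), np.int64(236)), (np.int64(339), np.int64(236)), (np.int64(340), np.int64(236)), (np.int64(341), np.int64(236)), (np.int64(337), np.int64(237)), (np.int64(338), np.int64(237)), (np.int64(339), np.int64(237)), (np.int64(340), np.int64(237)), (np.int64(341), np.int64(237)), (np.int64(338), np.int64(238)), (np.int64(326), np.int64(242)), (np.int64(334), np.int64(242)), (np.int64(335), np.int64(242)), (np.int64(342), np.int64(242)), (np.int64(333), np.int64(243)), (np.int64(334), np.int64(243)), (np.int64(338), np.int64(243)), (np.int64(346), np.int64(243))]
```

View pics/c1.png

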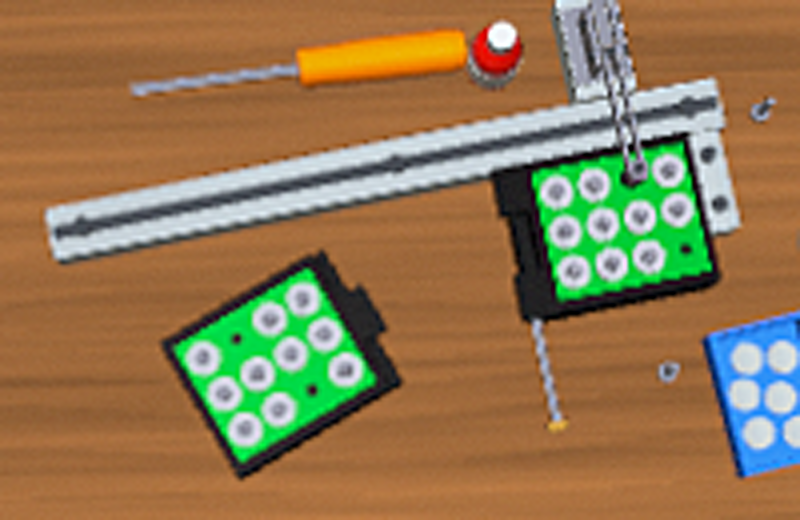

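The crop shows the fence's working top edge running from about (62,262) to (500,180) in crop pixels. The brass head is at (557,425), and the loose half's knuckle end points right at (365,310). The half needs about 19° of turning. Next I'll build the jig frame.

```bash
cat >> h.py <<'E'
def half_pose(f,jx):
    """outline of loose half: black/green against wood, bigger blob by minAreaRect at z=.04"""
    hsv=cv2.cvtColor(f["pixels"],cv2.COLOR_BGR2HSV)
    m=(cv2.inRange(hsv,(45,120,80),(75,255,255))|cv2.inRange(hsv,(0,0,0),(179,255,62)))
    return cv2.morphologyEx(m,cv2.MORPH_CLOSE,np.ones((5,5)))
E
python3 - <<'E'
from h import *
f=vision.grab_frame("top"); I=f["pixels"]
hsv=cv2.cvtColor(I,cv2.COLOR_BGR2HSV)
g=((hsv[...,1]<70)&(hsv[...,2]>110))
pts=[]
for u in range(222,318):
    l=200-0.19*(u-212)   # below the edge
    col=np.nonzero(g[int(l)-25:int(l)+6,u])[0]
    if len(col): pts.append((u,int(l)-25+col.max()+0.5))
p=cast(f,pts,0.03)[:,:2]
vx,vy,x0,y0=cv2.fitLine(p.astype(np.float32),cv2.DIST_HUBER,0,1e-4,1e-4).ravel()
ey=np.array([vx,vy]); ey*=np.sign(ey[1]); ex=np.array([ey[1],-ey[0]])
print("yaw",np.degrees(np.arctan2(ex[1],ex[0])),"resid",np.abs((p-[x0,y0])@ex).mean())
head=cast(f,[[339,236.2]],0.033)[0,:2]
xf=np.array([x0,y0])@ex
o=(xf-0.045)*ex+(head@ey)*ey
print("origin",o,"head jig x",(head-o)@ex)
np.save("jig.npy",np.array([o,ex,ey]))
J=lambda q:np.c_[(q[:,:2]-o)@ex,(q[:,:2]-o)@ey]
for c in green(f)[0][:]: 
    C,s,a=rect(cast(f,c,0.041)); print("green jig",J(C[None]).round(4),s.round(1),a)
m=half_pose(f,0); m[:185]=0;m[260:]=0;m[:,:235]=0;m[:,305:]=0
for c in blobs(m,500):
    C,s,a=rect(cast(f,c,0.04)); print("half",J(C[None]).round(4),s.round(1),a)
    print(J(cast(f,cv2.approxPolyDP(c,3,True),0.04)).round(3).tolist())
for n,uv,z in (("bolt2",(367,223),.02),("tray",(393,228),.02),("jar",(414,187),.06),("endR",(380,153),.03)): print(n,J(cast(f,[uv],z)).round(3))
E
```

```text
yaw 9.74805 resid 0.0005622218212174459
origin [ 0.62902455 -0.03506079] head jig x -0.10652234971988732
green jig [[-0.0076  0.4272]] [50.5 40.5] 4.6177520751953125
green jig [[-0.0407  0.1516]] [77.9 91.8] 29.02045249938965
green jig [[ 0.0012 -0.0599]] [77.5 90.9] 9.952665328979492
half [[-0.039   0.1437]] [ 89.8 115.2] 29.314708709716797
[[0.017, 0.113], [-0.015, 0.21], [-0.1, 0.182], [-0.066, 0.085], [-0.023, 0.088]]
bolt2 [[-0.089 -0.072]]
tray [[-0.113 -0.13 ]]
jar [[-0.033 -0.189]]
endR [[ 0.066 -0.137]]
```

```bash
cat >> h.py <<'E'
try:
    o,ex,ey=np.load("jig.npy")
    X,Y=np.r_[ex,0],np.r_[ey,0]
    W=lambda x,y,z: np.r_[o+x*ex+y*ey,z]
    J=lambda q:np.c_[(q[:,:2]-o)@ex,(q[:,:2]-o)@ey]
    D=np.array([0,0,-1.])
    def rots(yax): return [np.c_[np.cross(s*yax,D),s*yax,D] for s in (1,-1)]
    def pick(pos,yax):  # half-turn alternative with less joint travel
        q0=np.array(r.current_qpos()); c=[]
        for R in rots(yax):
            q=inverse_kinematics(pos,R)
            if q is not None: c.append((np.abs(np.array(q)-q0).max(),R))
        return min(c,key=lambda t:t[0])[1]
    def tj(): 
        p=np.array(r.current_eef_pos()); return J(p[None]).round(4)[0],round(p[2],4),np.round(r.current_force(),1),round(r.current_clock(),2)
except FileNotFoundError: pass
E
python3 - <<'E'
from h import *
p=W(-0.15,0.155,0.11); R=pick(p,Y)
r.move_to(p,R); r.set_gripper(0.5); print(tj())
r.move_l(W(-0.15,0.155,0.012),max_speed=0.15); print(tj())
print(r.move_l(W(-0.052,0.155,0.012),max_speed=0.05,contact_N=10),tj())
f=vision.grab_frame("top"); cv2.imwrite("pics/c2.png",cv2.resize(f["pixels"][130:260,200:400],(800,520),interpolation=cv2.INTER_CUBIC))
E
```

```text
(array([-0.15  ,  0.1549]), np.float64(0.11), array([-0.5,  0.5,  0.6]), 3.02)
(array([-0.1494,  0.1551]), np.float64(0.0127), array([-0.3, -0.6, -0. ]), 3.83)
True (array([-0.0566,  0.1548]), np.float64(0.0113), array([-0.5, -0.4,  0.7]), 5.56)
```

View pics/c2.png

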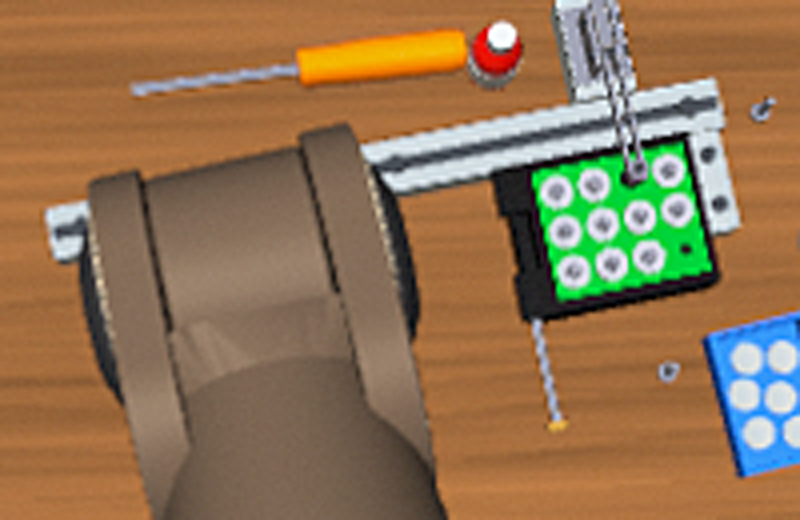

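The arm hides the half, but contact came at TCP x = -56.6 mm, where I expected it if the half is on the fence. Next is the push along the fence.

Run:
```python
from h import *
r.move_l(W(-0.085,0.155,0.012),max_speed=0.12)
r.move_l(W(-0.085,0.155,0.09),max_speed=0.15)
p=W(-0.006,0.265,0.09); R=pick(p,X); r.move_to(p,R)
f=vision.grab_frame("top"); 
for c in green(f)[0]:
    C,s,a=rect(cast(f,c,0.041)); print("green jig",J(C[None]).round(4),s.round(1),a)
cv2.imwrite("pics/c3.png",cv2.resize(f["pixels"][130:260,200:400],(800,520),interpolation=cv2.INTER_CUBIC))
r.move_l(W(-0.006,0.265,0.012),max_speed=0.15); print(tj())
print(r.move_l(W(-0.006,0.117,0.012),max_speed=0.05,contact_N=10),tj())
```

```text
green jig [[0.0014 0.1378]] [77.4 91.7] 9.750832557678223
green jig [[ 0.0012 -0.0599]] [77.5 90.9] 9.952665328979492
(array([-0.0056,  0.2649]), np.float64(0.0127), array([ 1.1,  0.4, -0.1]), 8.63)
True (array([-0.0063,  0.1222]), np.float64(0.0117), array([ 0.7, -0.1,  1.3]), 11.25)
```

Run:
```python
from h import *
r.move_l(W(-0.006,0.15,0.012),max_speed=0.12)
r.move_l(W(-0.006,0.15,0.09),max_speed=0.15)
p=W(-0.09,0.062,0.09); R=pick(p,Y); r.move_to(p,R)
r.move_l(W(-0.09,0.062,0.012),max_speed=0.15); print(tj())
print(r.move_l(W(-0.05,0.062,0.012),max_speed=0.04,contact_N=12),tj())
r.move_l(W(-0.09,0.062,0.012),max_speed=0.12)
r.move_l(W(-0.09,0.062,0.09),max_speed=0.15)
r.move_to(W(-0.2,0.0,0.12),R); r.set_gripper(0.0)
f=vision.grab_frame("top"); 
for c in green(f)[0]:
    C,s,a=rect(cast(f,c,0.041)); print("green jig",J(C[None]).round(4),s.round(1),a)
cv2.imwrite("pics/c4.png",cv2.resize(f["pixels"][150:250,230:390],(800,500),interpolation=cv2.INTER_CUBIC)); print(tj())
```

```text
(array([-0.0896,  0.0621]), np.float64(0.0125), array([-0.4,  0.1,  0.4]), 14.23)
True (array([-0.0565,  0.0621]), np.float64(0.0112), array([0.4, 0.2, 0.5]), 15.05)
green jig [[-0.0077  0.4272]] [50.7 40.5] 4.617752552032471
green jig [[0.0013 0.0591]] [77.6 91.9] 9.832921028137207
green jig [[ 0.0012 -0.0599]] [77.5 90.9] 9.952665328979492
(array([-0.1998,  0.0002]), np.float64(0.1198), array([-0.3, -0.2,  0.5]), 17.26)
```

View pics/c4.png

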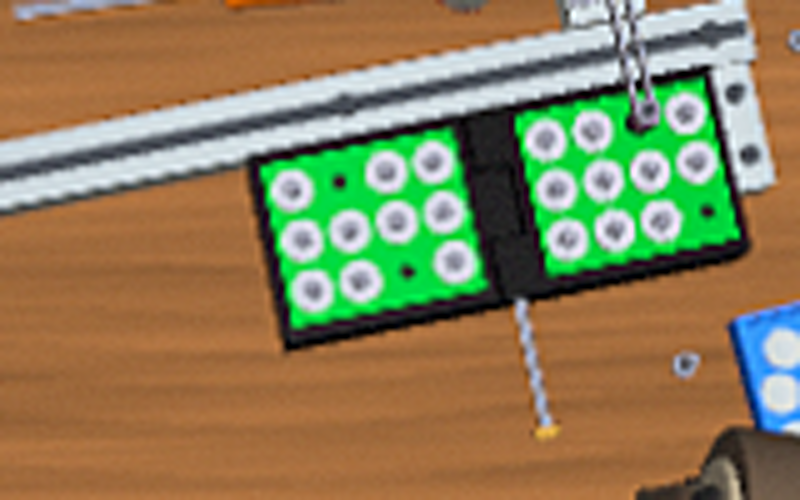

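The halves sit square and butted: their green centres lie at jig y = +59.1 and -59.9 mm, and both at about x = 1.2 mm. The pin is still drawn out, with its head at crop (546,432). Now I'll push the pin.

Run:
```python
from h import *
R=np.array(r.current_tool_rot())
r.move_to(W(-0.15,0,0.09),R)
r.move_l(W(-0.15,0,0.022),max_speed=0.15); print(tj())
print(r.move_l(W(-0.056,0,0.022),max_speed=0.04,contact_N=14),tj())
r.move_l(W(-0.10,0,0.022),max_speed=0.12)
r.move_l(W(-0.15,0,0.10),max_speed=0.15)
r.move_to(W(-0.25,0.0,0.15),R)
f=vision.grab_frame("top"); 
for c in green(f)[0]:
    C,s,a=rect(cast(f,c,0.041)); print("green jig",J(C[None]).round(4),s.round(1),a)
cv2.imwrite("pics/c5.png",cv2.resize(f["pixels"][150:250,230:390],(800,500),interpolation=cv2.INTER_CUBIC)); print(tj())
```

```text
(array([-0.1499, -0.0002]), np.float64(0.0229), array([ 0.3, -0.2,  0.8]), 18.2)
True (array([-0.0614,  0.0002]), np.float64(0.0212), array([-0.4,  0.3, -1.4]), 20.27)
green jig [[-0.0077  0.4272]] [50.7 40.5] 4.617752552032471
green jig [[0.0013 0.059 ]] [77.6 92. ] 9.832921028137207
green jig [[ 0.0012 -0.0599]] [77.5 90.9] 9.952665328979492
(array([-2.496e-01, -1.000e-04]), np.float64(0.1494), array([0.6, 0.2, 0.4]), 22.07)
```

View pics/c5.png

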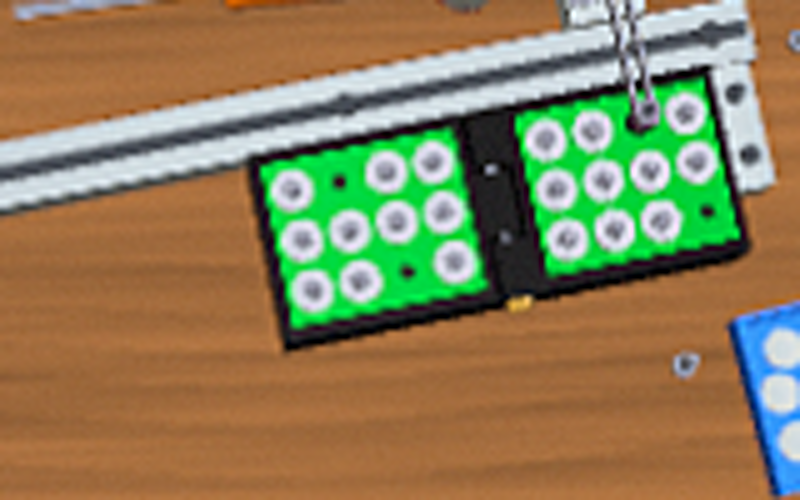

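The brass head sits tight at the block side at crop (519,302), and the steel shows through both knuckle gaps. The push stopped at x = -61.4 mm; with the finger offset from the earlier contacts, that puts the head at -50 mm, so the pin is home.

```bash
python3 -c "
from plant import r
print(r.hand_in())"
```

```text
the job is handed in; nothing more can be done
None
```

The job is handed in: by camera and contact readings, the loose half is flush on the fence and butted square, and the pin is fully home at about 22 s of the 58 s allowed; no verdict came back.

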